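Lay the blank against the bench stop

ROBOT

A 6-joint arm with a two-finger parallel gripper is mounted at the origin on the work surface. World frame = base frame: x ahead of the robot, y to its left, z up, the work surface at z = 0. Lengths are in m, angles in rad, forces in N, time in s.
With the tool pointing down it reaches from about 0.375 to 0.975 m from the base axis. Payload 3.8 kg.
Tool frame: the origin (TCP) lies midway between the tips of the shut fingers; the grasp point (between the pads) lies 19 mm behind it; z points along the fingers, y is the direction in which the jaws open and shut (so a half turn about z gives the same grasp; the last joint's range is limited). The gripper opens to 85 mm and grips with 20 to 120 N. Pads are 22 mm wide; open, the fingers measure 114 mm over their backs; the gripper's body (76 mm by 85 mm) begins 54 mm behind the grasp point. The pads swing forward as they close: fully open they stand 13 mm farther back than shut.
Start: joints at [1.294, 0.264, 1.604, -0, 1.274, -0.037], TCP at [0.16, 0.656, 0.231] pointing down, gripper open.
Joint ranges: [-2.63, 2.63], [-0.94, 2.18], [0.31, 2.57], [-1.31, 4.45], [0, 2.66], [-2.55, 2.55]. Speed limits (rad/s): [2.57, 2.57, 3.14, 3.14, 3.14, 3.14].

INTERFACE

Orientations are given as a rotation vector (axis times angle).
In Python, from workcell import bot gives the robot as it stands.
- The arm moves only by the shell command python3 -m inch 'ROWS' [FORCE]. ROWS is JSON, a list of rows, each an object of numbers: "dx", "dy", "dz": the shift along the tool's x, y, z in m; "ax", "ay", "az": the turn, a rotation vector about the tool's x, y, z in degrees; "fingers": the opening, from -1 (shut) to 1 (fully open). A call has 1 to 20 rows; each row is the pose to reach, as a shift and turn from the pose measured when the call began, along the tool's axes at that moment; what a row does not reach only later rows make up. A row lasts 1/8 s, in which the tool goes at most 62.5 mm and 10.7 degrees, less where a joint would pass 70% of its speed; a pose out of reach is approached as far as the arm can. A call with a gripper value outside its range is refused whole. The fingers move at their own pace and stop on an object; FORCE is the grip in N (left out, the last holds). Time passes only in rows, so rows that repeat a pose let the fingers close. It gives the time, the measured TCP pose, the force and the opening at its end, in the units of the state.
- bot.read_state(): the state, without advancing time (a new reading comes with each control period).
- bot.read_camera(name): name is "scene" or "top"; returns (picture, depth): 400x640x3 uint8, blue, green, red; 400x640 float32, m along the optical axis (not along the pixel's ray), 0 where there is no reading.
- bot.get_calibration(name): a dict with "intrinsics" (3x3 intrinsics, pixels), "view" (4x4, takes a point from world to camera coordinates). Camera axes: x right, y down, z forward; pixel columns grow to the right and rows downward; lengths in m; the calibration is good to about 2 mm. A picture is of the moment at which its call begins. get_calibration takes no time and is no camera call.
- bot.finish_job(): hands the job in, once; it reports no verdict.
Trained networks look in the newest picture that a camera, given by its name, has taken for a name from the list of things; names that differ only in an ending like _2 or _b are one class to them, and where a whole thing is asked for, a point or a joint stands for the part that bears it (a point fixed in the world has none). Each returns a list of dicts, best first, with "p" (0 to 1); they miss things now and then, are a little off and sometimes report something else, mostly with a low value. They report only what shows in the picture. A call takes as long as a camera call. They do not tell look-alikes from the thing itself.
- bot.masks_of(camera, thing): "region" (400x640 bool, what is visible of it) and "box" ([left, top, right, bottom] in pixels, round what is visible of it).
The state is a dict: "time": time; "q": joint angles; "joint_vel": joint speeds; "joint_torque": joint torques, N m; "tool_pos": TCP position; "tcp_rot": TCP orientation; "wrist_force": force on the tool from outside, world axes, zero at the start; "torque": the same for the moment, N m; "width": opening from 0.0 (shut) to 1.0 (fully open).
Only numpy, scipy, OpenCV 4.12 (cv2) and the standard library are available. Lean on these libraries where they do the work, as an engineer would, in place of code of your own. Each camera call takes 0.05 s, during which the arm holds its last target. There are 200 camera calls.

TASK

Of the two wooden blocks standing on end, push the pale one over towards the low green bench stop so that it falls flat on the bench, then push it along the bench until its end sits flush and square against the stop. Only push it: do not lift it, and do not move it about while it is still standing. Leave the dark block standing where it is and leave everything else alone.

Things in the scene. Friction and masses are not known exactly. Their poses are not given: they have to be found in the camera images.
- block: the pale wooden block, 34 mm thick (its x) by 70 mm wide (its y) by 140 mm long (its z), 0.14 to 0.28 kg, loose, at first standing on end with z up. Origin at the centre of its foot (the lower end). Its x points roughly towards the stop; pushed near the top of its 70 mm wide robot-side face, along its x, it tips about its far foot edge (in balance at about 0.24 rad) and then falls by itself, landing clear of the stop with its z towards the stop and its x down
- block_top (a point): centre of the pale block's upper 34 x 70 mm end, which must end against the stop; axes as block
- block_edge (a point): middle of the pale block's far foot edge (17 mm along x from the foot's centre), about which it tips; it stays down on the bench in the whole job; axes as block
- dark_block: a dark wooden block of the same size, standing on end beside the pale one (about 170 mm from it, centre to centre, on either side); origin at the centre of its foot, z up
- stop: the green bench stop, a batten 340 mm long (its y), 45 mm deep (its x), 26 mm high, with two brass caps 5 mm high on it, fixed to the bench. Origin at the bottom middle of its straight face towards the robot; x points square away from that face, away from the robot; z up
- tape: a yellow and black tape measure, 66 x 34 x 62 mm; origin at the centre of its underside
- glue: a white glue bottle with an orange cap, 56 mm across, 160 mm tall; origin at the centre of its underside
- hammer: a hammer lying on the bench
- driver: a screwdriver lying on the bench
- cup: an empty steel cup, 76 mm across, 95 mm tall; origin at the centre of its underside
- offcut: a small plywood offcut, 90 x 60 x 20 mm, lying flat; origin at the centre of its underside
Mind the look-alikes: they are no part of the job. Leave any pink or turquoise look-alike of the block alone.

How it is judged:
By the outcome, as a careful person would: the job done as asked, in the order asked, and still so for the second after the job is handed in, with the robot touching nothing.
It also fails if it takes over 40 s, if anything falls off the work surface, if the arm or the gripper's body presses on something with over 40 N, if the wrist force passes 120 N, or if a joint passes its speed limit or range.

## Working session

There is one attempt and no reset: what is moved stays moved. The work goes in short steps, Python scripts to look and compute and a shell command to move; the robot and the scene stay as the last step left them, time stands still between calls to the robot, and variables do not carry over. Pictures are saved under pics/ and viewed, about 8 in all and at most 12, crops included, and the job is handed in when it is done.

```bash
mkdir -p pics; ls
cat > h.py <<'E'
import numpy as np, cv2
from workcell import bot
from scipy.spatial.transform import Rotation as R
def pts(cam, depth, region):
    c=bot.get_calibration(cam);K=np.array(c["intrinsics"]);V=np.array(c["view"])
    v,u=np.nonzero(region&(depth>0));d=depth[v,u]
    P=np.stack([(u-K[0,2])/K[0,0]*d,(v-K[1,2])/K[1,1]*d,d],1)
    return (P-V[:3,3])@V[:3,:3], u, v
def proj(cam,X):
    c=bot.get_calibration(cam);K=np.array(c["intrinsics"]);V=np.array(c["view"])
    p=(K@(V[:3,:3]@np.array(X)+V[:3,3]));return p[:2]/p[2]
E
python3 - <<'E'
from h import *
ims=[]
for cam in("scene","top"):
    im,d=bot.read_camera(cam); im=im.copy()
    for t in("block","dark_block","stop","tape","glue","cup","offcut","hammer","driver"):
        for m in bot.masks_of(cam,t)[:3]:
            if m["p"]<.3: continue
            P,u,v=pts(cam,d,m["region"])
            if len(P)<5: continue
            print(cam,t,round(m["p"],2),m["box"],np.percentile(P,[3,50,97],axis=0).round(3).tolist())
    ims.append(im)
    cv2.imwrite(f"pics/{cam}0.png",im)
s=bot.read_state();print(s["tool_pos"],s["tcp_rot"],s["time"],s["wrist_force"])
E
```

```text
pics
scene block 0.69 [354.6, 161.7, 383.6, 203.5] [[0.367, 0.004, 0.003], [0.399, 0.046, 0.102], [0.412, 0.075, 0.143]]
scene block 0.66 [420.0, 247.8, 457.9, 277.9] [[0.543, 0.282, 0.011], [0.571, 0.317, 0.108], [0.586, 0.352, 0.144]]
scene block 0.63 [426.1, 188.5, 461.5, 228.1] [[0.378, 0.247, 0.009], [0.404, 0.28, 0.099], [0.412, 0.313, 0.143]]
scene dark_block 0.94 [338.2, 183.1, 361.5, 222.1] [[0.465, -0.015, 0.01], [0.492, 0.017, 0.103], [0.499, 0.049, 0.144]]
scene stop 0.79 [294.2, 269.4, 418.6, 313.9] [[0.67, -0.022, 0.008], [0.71, 0.14, 0.026], [0.748, 0.291, 0.032]]
scene tape 0.88 [203.8, 151.3, 222.6, 181.6] [[0.476, -0.463, 0.01], [0.514, -0.438, 0.057], [0.538, -0.427, 0.067]]
scene tape 0.42 [298.4, 268.4, 416.7, 315.1] [[0.67, -0.025, 0.01], [0.71, 0.136, 0.026], [0.749, 0.291, 0.032]]
scene glue 0.85 [474.8, 229.5, 506.3, 265.4] [[0.445, 0.416, 0.014], [0.469, 0.438, 0.099], [0.482, 0.465, 0.161]]
scene glue 0.47 [471.6, 260.6, 499.1, 300.1] [[0.488, 0.432, 0.006], [0.535, 0.46, 0.02], [0.575, 0.489, 0.025]]
scene cup 0.87 [454.0, 293.3, 487.7, 328.2] [[0.623, 0.3
[... 1103 characters left out ...]

top tape 0.67 [442.4, 225.0, 459.8, 249.4] [[0.468, -0.468, 0.0], [0.498, -0.445, 0.057], [0.533, -0.43, 0.065]]
top glue 0.75 [154.7, 219.8, 189.5, 241.7] [[0.425, 0.413, 0.001], [0.447, 0.427, 0.101], [0.474, 0.458, 0.16]]
top offcut 0.87 [161.6, 194.0, 188.6, 221.9] [[0.49, 0.429, 0.001], [0.531, 0.455, 0.018], [0.572, 0.487, 0.024]]
top hammer 0.68 [459.4, 231.2, 506.4, 314.0] [[0.279, -0.622, 0.011], [0.41, -0.557, 0.022], [0.509, -0.49, 0.028]]
top driver 0.71 [436.2, 180.4, 478.6, 208.6] [[0.609, -0.544, 0.008], [0.635, -0.499, 0.021], [0.667, -0.448, 0.028]]
[0.16030475 0.65567876 0.23129862] [-3.75787932e-01 -3.11900100e+00 -1.53699207e-05] 1.0 [-0.1108691   0.51360227 -0.08552812]
```

View pics/scene0.png

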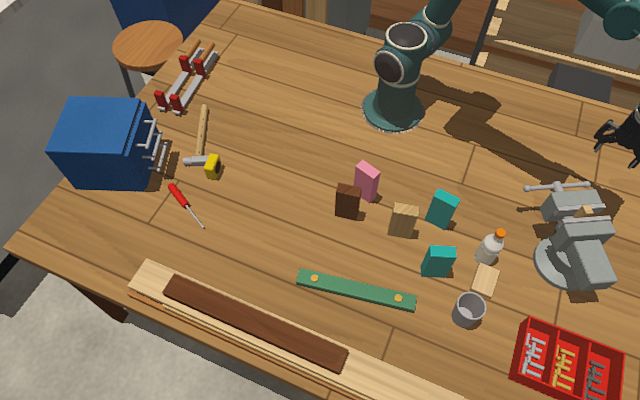

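View pics/top0.png

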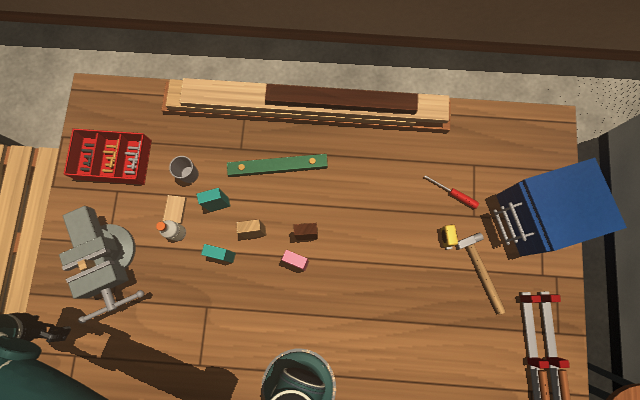

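The pale block is at scene (404,220) and top (249,229), and the network missed it. Dark is at scene (347,201), pink at (367,181), turquoise at (442,208) and (438,261). I'll segment the pale block by height.

```bash
cat >> h.py <<'E'
def crop(cam,u0,v0,u1,v1,d):
    r=np.zeros(d.shape,bool);r[v0:v1,u0:u1]=1;return pts(cam,d,r)[0]
def rect(Q):
    (c,s,a)=cv2.minAreaRect(Q[:,:2].astype(np.float32)*1000);return np.round(c,1),np.round(s,1),round(a,1)
E
python3 - <<'E'
from h import *
for cam,bb,sb in(("scene",(385,195,424,245),(285,260,425,320)),("top",(234,214,268,245),(220,145,335,182))):
    im,d=bot.read_camera(cam)
    P=crop(cam,*bb,d);P=P[(P[:,2]>.01)]
    print(cam,np.percentile(P,[2,50,98],axis=0).round(3).tolist())
    T=P[P[:,2]>.134];print(' top',len(T),rect(T))
    F=P[(P[:,2]<.12)&(P[:,2]>.015)];print(' faces',len(F),rect(F))
    S=crop(cam,*sb,d);S=S[(S[:,2]>.018)&(S[:,2]<.04)];print(' stop',len(S),rect(S))
    # near/far edges line fits
    yb=np.arange(-.02,.29,.01)
    for f,n in((2,'near'),(98,'far')):
        e=[(y,np.percentile(S[abs(S[:,1]-y)<.006,0],f)) for y in yb if (abs(S[:,1]-y)<.006).sum()>3]
        print(n,np.polyfit(*np.array(e).T,1).round(4))
    print(' heights',np.percentile(S[:,2],[10,50,90]).round(4))
E
```

```text
scene [[0.459, 0.153, 0.015], [0.488, 0.188, 0.107], [0.498, 0.222, 0.144]]
 top 283 (array([475. , 186.6]), array([38.2, 70. ]), 12.0)
 faces 452 (array([489.2, 184.9]), array([75. , 27.4]), 81.4)
 stop 1941 (array([700.2, 146.8]), array([137.6, 365.8]), 26.0)
near [-0.224   0.7119]
far [-0.1653  0.7514]
 heights [0.0227 0.0267 0.0304]
top [[0.451, 0.147, 0.018], [0.467, 0.179, 0.136], [0.492, 0.216, 0.144]]
 top 254 (array([472.9, 183.4]), array([33.8, 69.8]), 11.1)
 faces 145 (array([460.4, 175.2]), array([28.3, 75.8]), 35.4)
 stop 1287 (array([704.7, 130.2]), array([ 47.6, 339.4]), 9.1)
near [-0.1638  0.7039]
far [-0.1645  0.7477]
 heights [0.0204 0.0245 0.0289]
```

```bash
cat >> h.py <<'E'
def delta(p,yaw):
    "tool-frame move to position p, pointing down, tool y along +-(yaw+90deg)"
    s=bot.read_state();M=R.from_rotvec(s["tcp_rot"]);out=[]
    for k in(0,180):
        a=np.radians(yaw+k)
        T=R.from_matrix(np.array([[np.cos(a),np.sin(a),0],[np.sin(a),-np.cos(a),0],[0,0,-1]]).T)
        out.append(np.degrees((M.inv()*T).as_rotvec()).round(1))
    d=M.inv().apply(np.array(p)-s["tool_pos"])
    print("d",d.round(4),"rot",out,"tcp",s["tool_pos"].round(4),"q",np.round(s["q"],2),"F",np.round(s["wrist_force"],1),"w",round(float(s["width"]),2),"t",s["time"])
E
python3 - <<'E'
from h import *
yaw=11.3;n=np.array([np.cos(np.radians(yaw)),np.sin(np.radians(yaw))])
p=np.array([.474,.185])-(.017+.045)*n;print(p)
delta([*p,.25],yaw)
im,d=bot.read_camera("top");P=crop("top",50,180,400,330,d);P=P[(P[:,1]>.32)&(P[:,2]>.03)&(P[:,0]>.1)]
for y in np.arange(.3,.8,.05):
    q=P[abs(P[:,1]-y)<.025]
    if len(q): print(y.round(2),[(round(x,2),round(q[abs(q[:,0]-x)<.05][:,2].max(),2)) for x in (.15,.25,.35,.45) if (abs(q[:,0]-x)<.05).any()])
E
```

```text
[0.41320189 0.17285134]
d [-0.3603 -0.409  -0.0187] rot [array([  0.,   0., 155.]), array([ -0.,   0., -25.])] tcp [0.1603 0.6557 0.2313] q [ 1.29  0.26  1.6  -0.    1.27 -0.04] F [-0.2 -0.3  0.2] w 1.0 t 1.1
0.3 []
0.35 []
0.4 [(0.45, np.float64(0.12))]
0.45 [(0.45, np.float64(0.17))]
0.5 [(0.25, np.float64(0.13))]
0.55 [(0.15, np.float64(0.14)), (0.25, np.float64(0.19)), (0.35, np.float64(0.19))]
0.6 [(0.15, np.float64(0.32)), (0.25, np.float64(0.19)), (0.35, np.float64(0.21)), (0.45, np.float64(0.18))]
0.65 [(0.15, np.float64(0.13)), (0.25, np.float64(0.19)), (0.35, np.float64(0.21)), (0.45, np.float64(0.16))]
0.7 [(0.25, np.float64(0.19)), (0.35, np.float64(0.19)), (0.45, np.float64(0.16))]
0.75 [(0.45, np.float64(0.15))]
```

```bash
python3 -m inch '[{"dz":-0.06,"fingers":-0.2},{"dz":-0.06,"fingers":-0.2},{"dx":-0.36,"dy":-0.409,"dz":-0.06,"az":-25,"fingers":-0.2},{"dx":-0.36,"dy":-0.409,"dz":-0.06,"az":-25,"fingers":-0.2},{"dx":-0.36,"dy":-0.409,"dz":-0.06,"az":-25,"fingers":-0.2},{"dx":-0.36,"dy":-0.409,"dz":-0.06,"az":-25,"fingers":-0.2},{"dx":-0.36,"dy":-0.409,"dz":-0.06,"az":-25,"fingers":-0.2},{"dx":-0.36,"dy":-0.409,"dz":-0.06,"az":-25,"fingers":-0.2},{"dx":-0.36,"dy":-0.409,"dz":-0.06,"az":-25,"fingers":-0.2},{"dx":-0.36,"dy":-0.409,"dz":-0.06,"az":-25,"fingers":-0.2},{"dx":-0.36,"dy":-0.409,"dz":-0.06,"az":-25,"fingers":-0.2},{"dx":-0.36,"dy":-0.409,"dz":-0.06,"az":-25,"fingers":-0.2},{"dx":-0.36,"dy":-0.409,"dz":-0.06,"az":-25,"fingers":-0.2},{"dx":-0.36,"dy":-0.409,"dz":-0.06,"az":-25,"fingers":-0.2}]'
python3 - <<'E'
from h import *
delta([.4132,.1729,.11],11.3)
im,d=bot.read_camera("scene")
c=cv2.resize(im[130:290,310:510],None,fx=4,fy=3.7);cv2.imwrite("pics/s1.png",c)
P=crop("scene",385,195,424,245,d);T=P[(P[:,2]>.134)&(P[:,2]<.15)];print(rect(T))
E
```

```text
d [-0.3603 -0.4089  0.1213] rot [array([ -0.,   0., 155.]), array([ -0.,  -0., -25.])] tcp [0.1603 0.6557 0.2313] q [ 1.29  0.26  1.6   0.    1.27 -0.04] F [ 0.4  0.3 -0.1] w 1.0 t 1.15
(array([475.1, 186.6]), array([37.4, 70.1]), 10.0)invalid input at $[0]: expected keys dx, dy, dz, ax, ay, az, fingers
```

View pics/s1.png

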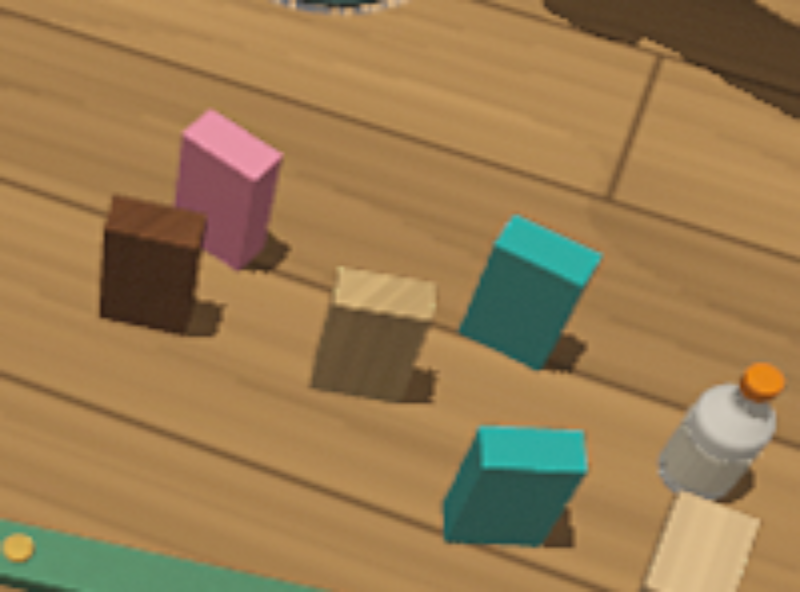

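The picture shows the pale block standing at crop (375,330), unchanged. The move was refused because every row needs all the keys.

```bash
python3 -m inch '[{"dx":0,"dy":0,"dz":-0.06,"ax":0,"ay":0,"az":0,"fingers":-0.2},{"dx":0,"dy":0,"dz":-0.06,"ax":0,"ay":0,"az":0,"fingers":-0.2},{"dx":-0.36,"dy":-0.409,"dz":-0.06,"ax":0,"ay":0,"az":-25,"fingers":-0.2},{"dx":-0.36,"dy":-0.409,"dz":-0.06,"ax":0,"ay":0,"az":-25,"fingers":-0.2},{"dx":-0.36,"dy":-0.409,"dz":-0.06,"ax":0,"ay":0,"az":-25,"fingers":-0.2},{"dx":-0.36,"dy":-0.409,"dz":-0.06,"ax":0,"ay":0,"az":-25,"fingers":-0.2},{"dx":-0.36,"dy":-0.409,"dz":-0.06,"ax":0,"ay":0,"az":-25,"fingers":-0.2},{"dx":-0.36,"dy":-0.409,"dz":-0.06,"ax":0,"ay":0,"az":-25,"fingers":-0.2},{"dx":-0.36,"dy":-0.409,"dz":-0.06,"ax":0,"ay":0,"az":-25,"fingers":-0.2},{"dx":-0.36,"dy":-0.409,"dz":-0.06,"ax":0,"ay":0,"az":-25,"fingers":-0.2},{"dx":-0.36,"dy":-0.409,"dz":-0.06,"ax":0,"ay":0,"az":-25,"fingers":-0.2},{"dx":-0.36,"dy":-0.409,"dz":-0.06,"ax":0,"ay":0,"az":-25,"fingers":-0.2},{"dx":-0.36,"dy":-0.409,"dz":-0.06,"ax":0,"ay":0,"az":-25,"fingers":-0.2},{"dx":-0.36,"dy":-0.409,"dz":-0.06,"ax":0,"ay":0,"az":-25,"fingers":-0.2}]'
python3 - <<'E'
from h import *
delta([.4132,.1729,.112],11.3)
im,d=bot.read_camera("scene")
P=crop("scene",385,195,424,245,d);T=P[(P[:,2]>.134)&(P[:,2]<.15)];print(rect(T))
im,d=bot.read_camera("top")
P=crop("top",225,205,280,250,d);P=P[(P[:,2]>.13)&(P[:,2]<.15)];print(rect(P))
cv2.imwrite("pics/s2.png",np.hstack([cv2.resize(bot.read_camera(c)[0][v:v+150,u:u+130],None,fx=3,fy=3) for c,v,u in(("scene",110,340),("top",140,185))]))
E
```

```text
time: 2.95
tool_pos: [0.4124, 0.1738, 0.2912]
tcp_rot: [0.311, -3.126, -0.0]
wrist_force: [-0.8, 0.6, 0.0]
width: 0.402
d [-0.0007 -0.0011  0.1792] rot [array([   0. ,    0. , -179.9]), array([ 0. , -0. ,  0.1])] tcp [0.4124 0.1738 0.2912] q [ 0.34 -0.21  1.98  0.    1.37 -1.43] F [-0.8  0.6  0. ] w 0.4 t 2.95
(array([474.1, 186.6]), array([37.7, 70.9]), 13.0)
(array([475.2, 175.3]), array([34.5, 52.3]), 12.1)
```

View pics/s2.png

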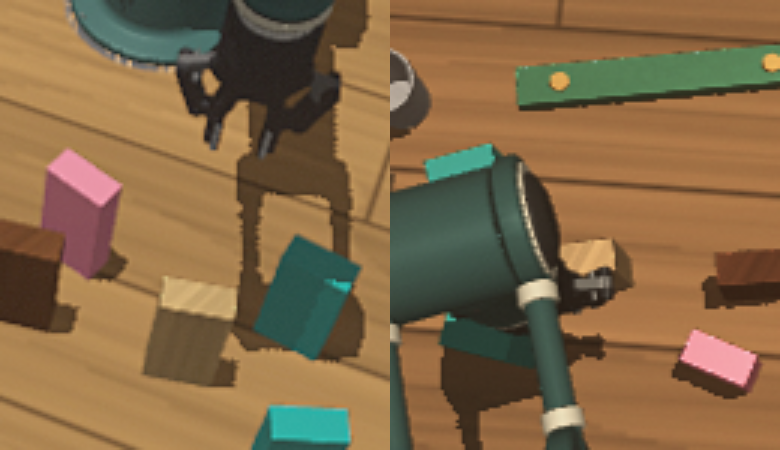

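```bash
python3 -m inch '[{"dx":0,"dy":-0.001,"dz":0.06,"ax":0,"ay":0,"az":0,"fingers":-0.2},{"dx":0,"dy":-0.001,"dz":0.12,"ax":0,"ay":0,"az":0,"fingers":-0.2},{"dx":0,"dy":-0.001,"dz":0.178,"ax":0,"ay":0,"az":0,"fingers":-0.2},{"dx":0,"dy":-0.001,"dz":0.178,"ax":0,"ay":0,"az":0,"fingers":-0.2},{"dx":-0.015,"dy":-0.001,"dz":0.178,"ax":0,"ay":0,"az":0,"fingers":-0.2},{"dx":-0.025,"dy":-0.001,"dz":0.178,"ax":0,"ay":0,"az":0,"fingers":-0.2},{"dx":-0.025,"dy":-0.001,"dz":0.178,"ax":0,"ay":0,"az":0,"fingers":-0.2}]'
python3 - <<'E'
from h import *
cv2.imwrite("pics/s3.png",np.hstack([cv2.resize(bot.read_camera(c)[0][v:v+150,u:u+130],None,fx=3,fy=3) for c,v,u in(("scene",110,340),("top",140,185))]))
E
```

```text
time: 4.03
tool_pos: [0.4404, 0.1787, 0.116]
tcp_rot: [-0.31, 3.121, 0.002]
wrist_force: [0.2, 0.0, -0.0]
width: 0.399
```

View pics/s3.png

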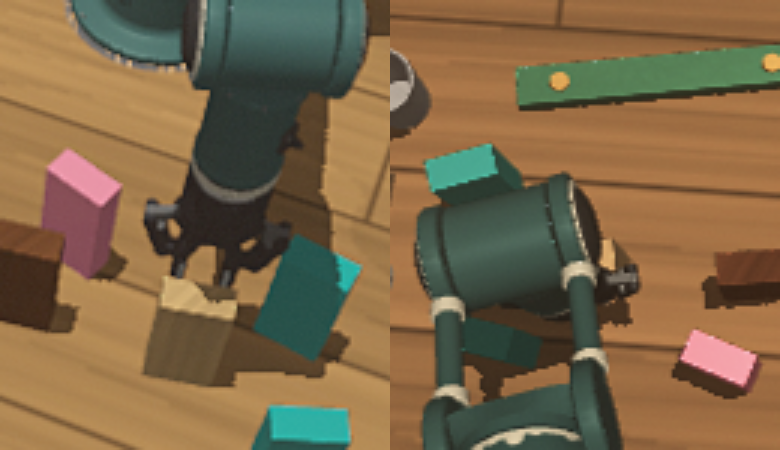

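Fingers are centred behind the pale block (scene crop 180–225 against block 162–237) and there's no contact force yet. Now tipping it.

```bash
python3 -m inch '[{"dx":-0.007,"dy":0,"dz":0,"ax":0,"ay":0,"az":0,"fingers":-0.2},{"dx":-0.014,"dy":0,"dz":0,"ax":0,"ay":0,"az":0,"fingers":-0.2},{"dx":-0.021,"dy":0,"dz":0,"ax":0,"ay":0,"az":0,"fingers":-0.2},{"dx":-0.028,"dy":0,"dz":0,"ax":0,"ay":0,"az":0,"fingers":-0.2},{"dx":-0.035,"dy":0,"dz":0,"ax":0,"ay":0,"az":0,"fingers":-0.2},{"dx":-0.042,"dy":0,"dz":0,"ax":0,"ay":0,"az":0,"fingers":-0.2},{"dx":-0.048,"dy":0,"dz":0,"ax":0,"ay":0,"az":0,"fingers":-0.2},{"dx":-0.048,"dy":0,"dz":0,"ax":0,"ay":0,"az":0,"fingers":-0.2},{"dx":-0.048,"dy":0,"dz":0,"ax":0,"ay":0,"az":0,"fingers":-0.2}]'
python3 - <<'E'
from h import *
im,d=bot.read_camera("scene")
cv2.imwrite("pics/s4.png",cv2.resize(im[150:330,310:490],None,fx=3.3,fy=3.3))
P=crop("scene",365,200,430,300,d);print(np.percentile(P[P[:,2]>.02],[2,50,98],axis=0).round(3))
E
```

```text
time: 5.25
tool_pos: [0.4852, 0.1874, 0.1146]
tcp_rot: [-0.311, 3.125, 0.001]
wrist_force: [-0.4, 0.2, 0.0]
width: 0.4
[[0.477 0.15  0.023]
 [0.574 0.209 0.035]
 [0.711 0.295 0.248]]
```

View pics/s4.png

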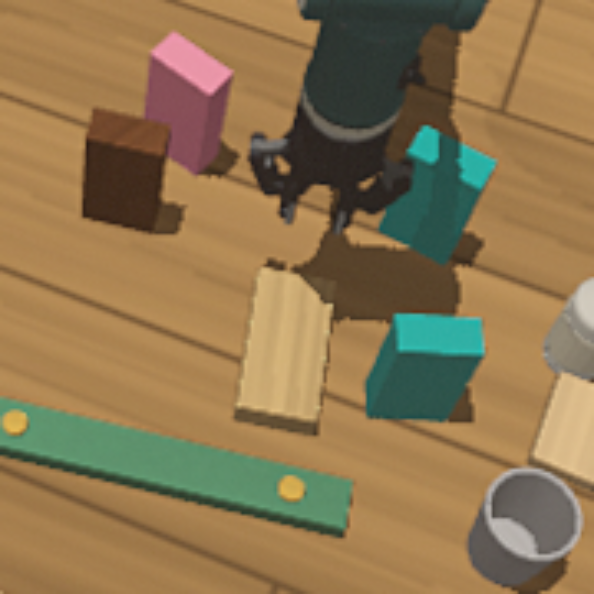

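It's lying flat, short of the stop (crop x 237–330, y 262–430). Measuring it.

```bash
cat >> h.py <<'E'
def flat(cams=("scene","top")):
    for cam in cams:
        im,d=bot.read_camera(cam)
        r=np.ones(d.shape,bool);P,u,v=pts(cam,d,r)
        hsv=cv2.cvtColor(im,cv2.COLOR_BGR2HSV)[v,u]
        m=(P[:,2]>.024)&(P[:,2]<.044)&(P[:,0]>.46)&(P[:,0]<.74)&(P[:,1]>.12)&(P[:,1]<.265)&(hsv[:,0]<28)&(hsv[:,2]>110)
        M=np.zeros(d.shape,np.uint8);M[v[m],u[m]]=1
        n,L,st,_=cv2.connectedComponentsWithStats(M);k=1+st[1:,4].argmax();Q=P[L[v,u]==k]
        print(cam,len(Q),rect(Q),np.median(Q[:,2]).round(3))
        yw=np.radians(9.25);nn=np.array([np.cos(yw),np.sin(yw)]);tt=np.array([-nn[1],nn[0]])
        a=(Q[:,:2]-[.6825,.1266])@nn;b=(Q[:,:2]-[.6825,.1266])@tt
        print(' along stop normal min/max',np.percentile(a,[1,99]).round(4),'lateral',np.percentile(b,[1,99]).round(4))
E
python3 - <<'E'
from h import *
flat()
E
```

```text
scene 1022 (array([562. , 204.3]), array([142. ,  70.2]), 11.5) 0.035
 along stop normal min/max [-0.173  -0.0367] lateral [0.0608 0.1309]
top 272 (array([580.1, 185.6]), array([109.6,  36.4]), 16.7) 0.033
 along stop normal min/max [-0.1432 -0.0397] lateral [0.0591 0.0948]
```

Run:
```python
from h import *
delta([.464,.184,.015],9.25)
for c in("scene","top"):
    im,d=bot.read_camera(c);P,u,v=pts(c,d,np.ones(d.shape,bool))
    for y in(.12,.16,.2,.24,.28,.32):
        q=P[(abs(P[:,1]-y)<.02)&(P[:,2]>.155)&(P[:,0]>.3)&(P[:,0]<.65)]
        if len(q)>5: print(c,y,'x',np.percentile(q[:,0],[1,99]).round(3),'z',np.percentile(q[:,2],[1,99]).round(3))
```

```text
d [0.0215 0.0008 0.0996] rot [array([  -0.2,    0. , -177.9]), array([0. , 0.1, 2.1])] tcp [0.4851 0.1874 0.1146] q [ 0.32  0.08  2.05  0.    1.01 -1.45] F [-0.2  0.8 -0. ] w 0.4 t 5.4
scene 0.12 x [0.301 0.527] z [0.208 0.641]
scene 0.16 x [0.302 0.541] z [0.168 0.632]
scene 0.2 x [0.328 0.527] z [0.174 0.595]
scene 0.24 x [0.414 0.515] z [0.167 0.509]
top 0.12 x [0.301 0.52 ] z [0.21  0.639]
top 0.16 x [0.302 0.531] z [0.172 0.629]
top 0.2 x [0.308 0.516] z [0.307 0.595]
top 0.24 x [0.411 0.508] z [0.186 0.508]
```

```bash
python3 -m inch '[{"dx":0.0215,"dy":0.001,"dz":0,"ax":0,"ay":0,"az":2.1,"fingers":-0.2},{"dx":0.0215,"dy":0.001,"dz":0.03,"ax":0,"ay":0,"az":2.1,"fingers":-0.2},{"dx":0.0215,"dy":0.001,"dz":0.06,"ax":0,"ay":0,"az":2.1,"fingers":-0.2},{"dx":0.0215,"dy":0.001,"dz":0.085,"ax":0,"ay":0,"az":2.1,"fingers":-0.2},{"dx":0.0215,"dy":0.001,"dz":0.098,"ax":0,"ay":0,"az":2.1,"fingers":-0.2},{"dx":0.0215,"dy":0.001,"dz":0.098,"ax":0,"ay":0,"az":2.1,"fingers":-0.2}]'
python3 - <<'E'
from h import *
delta([.464,.184,.015],9.25)
flat(("scene",))
im,d=bot.read_camera("scene")
cv2.imwrite("pics/s5.png",cv2.resize(im[150:330,310:490],None,fx=3.3,fy=3.3))
E
```

```text
time: 6.25
tool_pos: [0.4633, 0.184, 0.0159]
tcp_rot: [0.254, -3.131, -0.0]
wrist_force: [0.4, 0.4, 0.8]
width: 0.398
d [-0.0007 -0.0001  0.0009] rot [array([   0.,    0., -180.]), array([ 0., -0.,  0.])] tcp [0.4633 0.184  0.0159] q [ 0.33  0.18  2.16  0.    0.81 -1.4 ] F [0.4 0.4 0.8] w 0.4 t 6.25
scene 1056 (array([561.9, 204.3]), array([144.1,  70.8]), 11.5) 0.035
 along stop normal min/max [-0.1736 -0.0371] lateral [0.0609 0.1309]
```

View pics/s5.png

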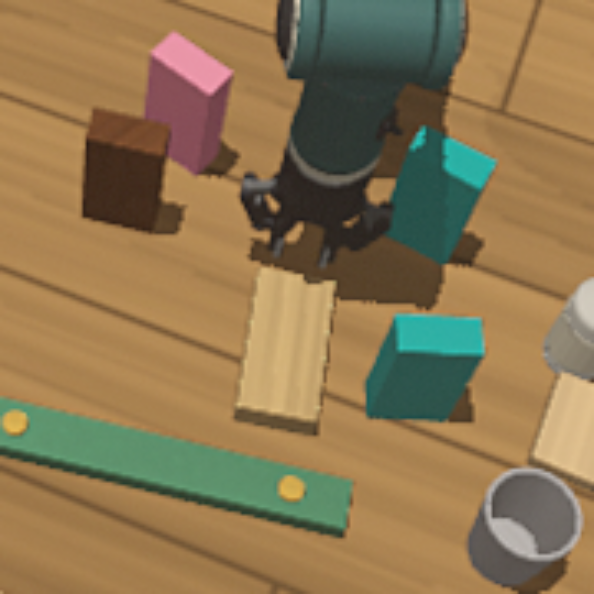

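Fingers are down behind the foot end (275–325 against block 258–335), and the block hasn't moved. Pushing most of the way.

```bash
python3 -m inch '[{"dx":-0.008,"dy":0,"dz":0,"ax":0,"ay":0,"az":0,"fingers":-0.2},{"dx":-0.014,"dy":0,"dz":0,"ax":0,"ay":0,"az":0,"fingers":-0.2},{"dx":-0.019,"dy":0,"dz":0,"ax":0,"ay":0,"az":0,"fingers":-0.2},{"dx":-0.024,"dy":0,"dz":0,"ax":0,"ay":0,"az":0,"fingers":-0.2},{"dx":-0.029,"dy":0,"dz":0,"ax":0,"ay":0,"az":0,"fingers":-0.2},{"dx":-0.034,"dy":0,"dz":0,"ax":0,"ay":0,"az":0,"fingers":-0.2},{"dx":-0.039,"dy":0,"dz":0,"ax":0,"ay":0,"az":0,"fingers":-0.2},{"dx":-0.043,"dy":0,"dz":0,"ax":0,"ay":0,"az":0,"fingers":-0.2},{"dx":-0.046,"dy":0,"dz":0,"ax":0,"ay":0,"az":0,"fingers":-0.2},{"dx":-0.046,"dy":0,"dz":0,"ax":0,"ay":0,"az":0,"fingers":-0.2}]'
python3 - <<'E'
from h import *
delta([.464,.184,.015],9.25)
flat(("scene",))
E
```

```text
time: 7.6
tool_pos: [0.5108, 0.192, 0.0177]
tcp_rot: [-0.253, 3.128, 0.002]
wrist_force: [-0.4, 0.5, 0.3]
width: 0.401
d [ 0.0475 -0.0004  0.0025] rot [array([-3.0e-01,  1.0e-01, -1.8e+02]), array([0. , 0.2, 0. ])] tcp [0.5108 0.192  0.0177] q [ 0.31  0.25  2.06  0.    0.83 -1.42] F [-0.4  0.5  0.3] w 0.4 t 7.6
scene 1013 (array([591.3, 206.5]), array([141.3,  69.9]), 9.2) 0.035
 along stop normal min/max [-0.1436 -0.0082] lateral [0.059  0.1277]
```

Yaw is now 9.2° with about 8 mm to go.

```bash
python3 -m inch '[{"dx":-0.003,"dy":0,"dz":0.001,"ax":0,"ay":0,"az":0,"fingers":-0.2},{"dx":-0.005,"dy":0,"dz":0.001,"ax":0,"ay":0,"az":0,"fingers":-0.2},{"dx":-0.007,"dy":0,"dz":0.001,"ax":0,"ay":0,"az":0,"fingers":-0.2},{"dx":-0.008,"dy":0,"dz":0.001,"ax":0,"ay":0,"az":0,"fingers":-0.2},{"dx":-0.008,"dy":0,"dz":0.001,"ax":0,"ay":0,"az":0,"fingers":-0.2}]'
python3 -c "
from h import *
flat(('scene',))"
```

```text
time: 8.28
tool_pos: [0.5188, 0.1933, 0.0167]
tcp_rot: [-0.253, 3.127, 0.002]
wrist_force: [0.2, -1.3, 0.9]
width: 0.399
scene 1027 (array([599.7, 208. ]), array([141.5,  70.2]), 9.2) 0.035
 along stop normal min/max [-0.1352 -0.0004] lateral [0.0591 0.1276]
```

```bash
python3 -m inch '[{"dx":-0.001,"dy":0,"dz":0,"ax":0,"ay":0,"az":0,"fingers":-0.2},{"dx":-0.002,"dy":0,"dz":0,"ax":0,"ay":0,"az":0,"fingers":-0.2}]'
```

```text
time: 8.57
tool_pos: [0.5207, 0.1936, 0.0168]
tcp_rot: [-0.253, 3.127, 0.002]
wrist_force: [-0.6, -0.2, -0.1]
width: 0.396
```

```bash
python3 -m inch '[{"dx":-0.001,"dy":0,"dz":0,"ax":0,"ay":0,"az":0,"fingers":-0.2},{"dx":-0.002,"dy":0,"dz":0,"ax":0,"ay":0,"az":0,"fingers":-0.2}]'; python3 -c "
from h import *
flat(('scene',));print(bot.read_state()['wrist_force'])"
```

```text
time: 8.82
tool_pos: [0.5211, 0.1937, 0.0165]
tcp_rot: [-0.253, 3.131, 0.001]
wrist_force: [-6.8, -1.0, 5.1]
width: 0.4
scene 1025 (array([602.3, 208.4]), array([139.9,  70.1]), 9.3) 0.035
 along stop normal min/max [-0.1328  0.0019] lateral [0.059  0.1278]
[-5.89296804 -1.33381974  3.91685367]
```

Stop contact: the TCP stalled and the force rose to about 7 N. A little more pressure to seat it square, then look.

```bash
python3 -m inch '[{"dx":-0.002,"dy":0,"dz":0,"ax":0,"ay":0,"az":0,"fingers":-0.2},{"dx":-0.003,"dy":0,"dz":0,"ax":0,"ay":0,"az":0,"fingers":-0.2},{"dx":-0.003,"dy":0,"dz":0,"ax":0,"ay":0,"az":0,"fingers":-0.2}]'; python3 -c "
from h import *
print(bot.read_state()['torque'])
flat(('scene',))"
```

```text
time: 9.25
tool_pos: [0.5211, 0.1936, 0.016]
tcp_rot: [0.253, -3.126, 0.001]
wrist_force: [-8.5, -1.3, 6.8]
width: 0.398
[-0.17094445  1.37634005  0.01216607]
scene 1009 (array([601.7, 208.3]), array([139.3,  69.9]), 9.2) 0.035
 along stop normal min/max [-0.132  0.002] lateral [0.059  0.1277]
```

```bash
python3 -m inch '[{"dx":0.003,"dy":0,"dz":0,"ax":0,"ay":0,"az":0,"fingers":-0.2},{"dx":0.012,"dy":0,"dz":0,"ax":0,"ay":0,"az":0,"fingers":-0.2},{"dx":0.03,"dy":0,"dz":0,"ax":0,"ay":0,"az":0,"fingers":-0.2},{"dx":0.04,"dy":0,"dz":0,"ax":0,"ay":0,"az":0,"fingers":-0.2},{"dx":0.04,"dy":0,"dz":-0.06,"ax":0,"ay":0,"az":0,"fingers":-0.2},{"dx":0.04,"dy":0,"dz":-0.12,"ax":0,"ay":0,"az":0,"fingers":-0.2},{"dx":0.04,"dy":0,"dz":-0.18,"ax":0,"ay":0,"az":0,"fingers":-0.2},{"dx":0.08,"dy":0,"dz":-0.23,"ax":0,"ay":0,"az":0,"fingers":-0.2},{"dx":0.1,"dy":0,"dz":-0.23,"ax":0,"ay":0,"az":0,"fingers":-0.2},{"dx":0.1,"dy":0,"dz":-0.23,"ax":0,"ay":0,"az":0,"fingers":-0.2}]'
python3 - <<'E'
from h import *
flat()
im,d=bot.read_camera("scene");t=bot.read_camera("top")[0]
P=crop("scene",330,175,368,228,d);P=P[P[:,2]>.134];print("dark",rect(P))
cv2.imwrite("pics/s6.png",np.hstack([cv2.resize(im[150:330,310:490],(480,480),interpolation=2),cv2.resize(t[130:250,190:265],(300,480),interpolation=2)]))
E
```

```text
time: 10.55
tool_pos: [0.4226, 0.1776, 0.2473]
tcp_rot: [0.254, -3.128, -0.0]
wrist_force: [-0.1, -0.1, 0.3]
width: 0.398
scene 1111 (array([600.7, 208.2]), array([142.1,  70.3]), 9.1) 0.035
 along stop normal min/max [-0.1364  0.0019] lateral [0.0591 0.1278]
top 846 (array([599.2, 205.6]), array([140.1,  69.8]), 9.6) 0.033
 along stop normal min/max [-0.1382 -0.0017] lateral [0.057  0.1254]
dark (array([453.2,  11.7]), array([89.3, 71. ]), 4.4)
```

View pics/s6.png

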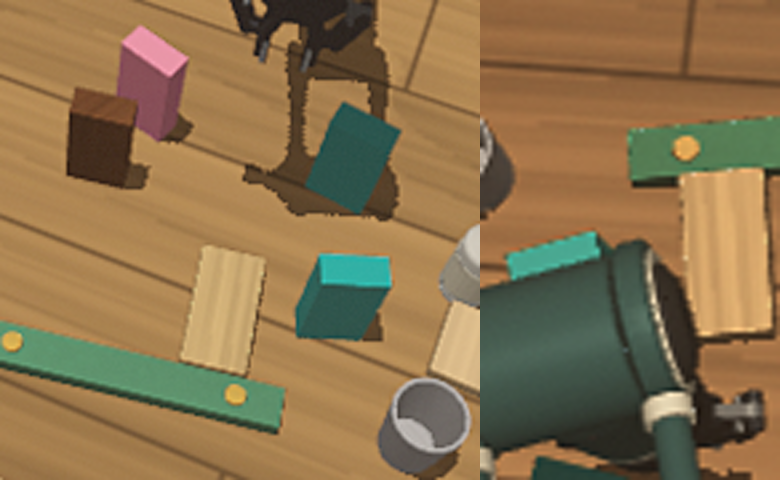

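The block lies flat with its end flush along the stop's face (crop 180–250, row ~370). The dark, pink and turquoise blocks stand where they were, and the robot is clear.

```bash
python3 -c "
from workcell import bot
print(bot.finish_job(), bot.read_state()['time'])"
```

```text
the job is handed in; nothing more can be done
the job is handed in; nothing more can be done
```

I pushed the pale block over near its top and it fell flat, short of the stop. I then pushed it along the bench with the fingers squared to the stop until it seated, backed the arm away and handed the job in. The last clock reading before that was about 10.6 s of the 40 s allowed.

**Seating:** the fingers stalled against the block at about 8.5 N horizontally.

**Last camera checks:**
- **Squareness:** block yaw read 9.1° (scene) and 9.6° (top), against about 9.2° for the stop.
- **Flushness:** the block's end was at +1.9 mm (scene) and −1.7 mm (top) from the stop face. The two cameras differ by 3.6 mm, about what the 2 mm calibration allows, so flushness rests mainly on the contact stall.
- **Other things:** in the final picture the dark, pink and turquoise blocks, and the other things in that view, looked unmoved, and wrist force was near zero.

**Failed checks:** the numerical check of the dark block failed because my crop also took in the pink block, so I judged the dark block by eye only. The network never detected the pale block, so I located it by height and colour instead. My first move was refused for missing keys, and nothing moved.

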